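# Empty the offcut tray into the scrap hopper

### The job

The tipping stand's tray of offcuts is locked by the red turn-catch: turn it a quarter turn clockwise to free the tray, leaving the two black catches beside it closed. Then tip the tray forward until all three offcuts have slid into the blue hopper, and ease it gently back down to level without letting it slam, leaving the red catch open. Do not move the paint tin, oil can or tape measure.

Things in the scene. Friction and masses are not known exactly. Their poses are not given: they have to be found in the camera images.
- station: Grey steel tipping stand, fixed: deck 440 x 480 x 10 mm on four feet. Origin: underside of the deck, 45 mm above the bench, below the tray's axle. x: level, from the tray (rear) to the blue hopper (front); y: left; z: up. 'Stand' coordinates elsewhere are mm in this frame. Axle along y at z 110. Turn-catches in a row on the left at y 140, x -130, -60, 10
- hopper_floor (a point): Centre of the inner floor of the blue open-topped sheet steel hopper (stand x 98, y 0, z 10). Inside: stand x -15 to 211, y -105 to 105. Near wall (under the tray) up to z 70, side walls to z 154, far wall to z 194; walls 4 mm thick
- tray_floor (a point): Centre of the top of the grey metal tray's floor, turning with the tray (level: stand x -83, y 0, z 122). Floor runs from x -196 at the rear wall to x +30 at the open pouring lip; inside width 152 mm, outside 160; rear and side walls rise to z 163
- tray (a joint): Tilt of the tray about its axle: 0 level on its stop, 1.2 rad fully tipped toward the hopper (stop). Its weight and a light spring bring it back when let go, fast enough to slam; about 3 to 15 N on the lever bar tips it. Locked while the red catch is closed
- lever_bar (a point): Middle of the tray lever's black sleeve: a bar 18 mm thick, 72 mm long, parallel to stand y, at y -151 to -223 (right of the tray). It turns with the tray, 145 mm from the axle: tray level, it leans 0.6 rad to the rear (stand x -82, z 230); at 1.2 rad 0.6 rad forward (x +82, z 230); highest z 255. Its arm, 12 mm thick, is at y -140. Nothing of the stand is beside or below the sleeve
- red_catch (a joint): Angle of the red turn-catch about its upright axis: 0 to 0.2 (start) closed, its steel tongue over the red tab of the tray; grows clockwise seen from above to the stop at 1.57 (quarter turn), tray free; the turn counts past 1.15. Light friction (0.04 N m); stays where it is left
- red_catch_grip (a point): Point on the red catch's axis at the height to grip (stand x -60, y 140, z 174). The red grip bar is 14 mm wide, 40 mm long, z 153 to 189; at joint 0 it lies along stand y, in line with its tongue, which points to the tray (z 146 to 151, 46 mm long)
- black_catch_rear (a joint): Angle of the black catch 70 mm to the rear of the red one (stand x -130, y 140), same shape: starts at 0, closed, and must stay so; turns easily if brushed
- black_catch_front (a joint): Angle of the black catch 70 mm to the front of the red one (stand x 10, y 140), same shape: starts at 0, closed, and must stay so; turns easily if brushed
- long_tube: Scrap: dark square steel tube offcut, 25 x 120 x 25 mm, lying across the tray; origin at the centre of its underside, y along its length. 0.15 to 0.27 kg
- short_tube: Scrap: dark square steel tube offcut, 30 x 90 x 30 mm, lying across the tray; origin at the centre of its underside, y along its length. 0.15 to 0.27 kg
- pipe_ring: Scrap: brown sawn pipe ring, 60 mm across, 22 mm high, lying in the tray; origin at the centre of its underside. 0.14 kg
- paint_tin: Bystander: small paint tin, 78 mm across, 77 mm high, on the deck right of the lever; origin at the centre of its underside
- the_oil_can: Bystander: green oil can with a thin spout, 66 x 95 mm, 172 mm high, on the deck right of the hopper; origin at the centre of its underside
- tape_measure: Bystander: tape measure, 47 x 96 x 69 mm, on the deck right of the tray; origin at the centre of its underside
There are look-alikes about, which are no part of the job. What is meant by the pipe_ring is not green, and is the larger of those in its own colour.

How it is judged:
On the way, in this order (a step that is already met when the one before it is completed fails the run):
1. the red catch is open (past 1.15 rad) (value of joint red_catch above 1.15 rad), for 0.2 s.
2. the tray is tipped (past 0.6 rad) and all three offcuts are in the hopper (value of joint tray above 0.6 rad and x of long_tube in the frame of station between -0.015 and 0.211 m and y of long_tube in the frame of station between -0.105 and 0.105 m and z of each of long_tube, short_tube, pipe_ring in the frame of station below 0.11 m and x of short_tube in the frame of station between -0.015 and 0.211 m and y of short_tube in the frame of station between -0.105 and 0.105 m and x of pipe_ring in the frame of station between -0.015 and 0.211 m and y of pipe_ring in the frame of station between -0.105 and 0.105 m), for 0.2 s.
At the end, for the whole second after the job is handed in: The long tube, short tube and pipe ring lie at rest inside the blue hopper (their origins within its inside walls and below stand z 110 mm), the tray is back level (below 0.06 rad), the red catch is open (past 1.15 rad) and both black catches are closed (below 0.15 rad) (value of joint tray below 0.06 rad and value of joint red_catch above 1.15 rad and value of joint each of black_catch_rear, black_catch_front below 0.15 rad and x of long_tube in the frame of station between -0.015 and 0.211 m and y of long_tube in the frame of station between -0.105 and 0.105 m and z of each of long_tube, short_tube, pipe_ring in the frame of station below 0.11 m and x of short_tube in the frame of station between -0.015 and 0.211 m and y of short_tube in the frame of station between -0.105 and 0.105 m and x of pipe_ring in the frame of station between -0.015 and 0.211 m and y of pipe_ring in the frame of station between -0.105 and 0.105 m and linear speed of each of long_tube, short_tube, pipe_ring below 0.03 m/s); the robot touches nothing.
It fails at once if a black catch is turned by more than 0.15 rad (value of joint any of black_catch_rear, black_catch_front above 0.15 rad).
It fails at once if the tray comes down faster than 2.5 rad/s (slams) (velocity of joint tray below -2.5 rad/s).
It fails at once if the paint tin, oil can or tape measure is moved by more than 20 mm or tipped over (distance of any of paint_tin, the_oil_can, tape_measure from where it was at the start of the episode above 0.02 m or angle between any of paint_tin, the_oil_can, tape_measure's own z axis and vertical above 0.5 rad).
It also fails if it takes over 58 s, if anything falls off the work surface, if the arm or the gripper's body presses on something with over 40 N, if the wrist force passes 120 N, or if a joint passes its speed limit or range.

### The arm

A 6-joint arm with a two-finger parallel gripper is mounted at the origin on the work surface; the furniture and walls round the work are solid. World frame = base frame: x ahead of the robot, y to its left, z up, the work surface at z = 0. Lengths are in m, angles in rad, forces in N, time in s.
With the tool pointing down it reaches from about 0.275 to 0.825 m from the base axis. Payload 4.9 kg.
Tool frame: the origin (TCP) lies at the very end of the fingers, on their centre line; the grasp point (between the pads) lies 19 mm behind it (r.grip_depth is the distance from the TCP to the grasp point, in m); z points along the fingers, y is the direction in which the jaws open and shut (so a half turn about z gives the same grasp; the last joint's range is limited). The gripper opens to 85 mm and grips with 20 to 120 N. Pads are 22 mm wide; open, the fingers measure 114 mm over their backs; the gripper's body (76 mm by 85 mm) begins 54 mm behind the grasp point. The pads swing forward as they close: fully open they stand 13 mm farther back than shut.
Start: joints at [-1.262, 0.326, -0.193, 1.052, 0, 1.437], TCP at [0.236, -0.497, 0.231] pointing down, gripper open.
Joint ranges: [-2.65, 2.65], [-0.97, 1.79], [-1.3, 1.35], [-1.93, 2.1], [-1.47, 1.37], [-3.14, 3.14]. Speed limits (rad/s): [2.57, 2.57, 3.14, 3.14, 3.14, 3.14].

### API

Orientations are given as a unit quaternion [x, y, z, w].
In Python, from station import r gives the robot as it stands. The module is installed in compiled form; this text tells all that it offers.
- The arm moves only by the tool apply_moves, never from a script. Its argument "motion" is one flat list of numbers, 5 for each row, row after row: the shift along the tool's x, y, z in mm, then the turn about the tool's z in degrees, then the opening, from -1 (shut) to 1 (fully open). A call has exactly 10 rows; each row is the pose to reach, as a shift and turn from the pose measured when the call began, along the tool's axes at that moment; what a row does not reach only later rows make up. A row lasts 1/12 s, in which the tool goes at most 41.7 mm and 7.16 degrees, less where a joint would pass 70% of its speed; a pose out of reach is approached as far as the arm can. A call with a gripper value outside its range is refused whole. The fingers move at their own pace and stop on an object; the grip force is fixed at half the most. Time passes only in rows, so rows that repeat a pose let the fingers close, or fill a call up. It gives the time, the measured TCP pose, the force and the opening at its end, in the units of the state.
- r.observe(): the state, without advancing time (a new reading comes with each control period).
- r.grab_frame(name): name is "scene" or "top" or "wrist"; returns the picture (420x560x3 uint8, blue, green, red); there is no depth.
- r.camera_params(name): a dict with "mtx" (3x3 intrinsics, pixels), "eye" and "rotation" of the camera in the world. Camera axes: x right, y down, z forward; pixel columns grow to the right and rows downward; lengths in m; the calibration is good to about 2 mm. A picture is of the moment at which its call begins: read the wrist's pose just before it. camera_params takes no time and is no camera call; for the wrist camera it gives the pose at the moment of the call.
- r.close_job(): hands the job in, once; it reports no verdict.
The state is a dict: "clock": time; "joint_positions": joint angles; "qvel": joint speeds; "joint_torque": joint torques, N m; "tool_pos": TCP position; "tool_rot": TCP orientation; "force": force on the tool from outside, world axes, zero at the start; "ft_torque": the same for the moment, N m; "grip_width": finger opening in m.
Only numpy, scipy, OpenCV 4.12 (cv2) and the standard library are available. Lean on these libraries where they do the work, as an engineer would, in place of code of your own. Each camera call takes 0.05 s, during which the arm holds its last target. There are 200 camera calls.

## Working session

There is one attempt and no reset: what is moved stays moved. The work goes in short steps, Python scripts to look and compute and a tool call to move; the robot and the scene stay as the last step left them, time stands still between calls to the robot, and variables do not carry over. Pictures are saved under pics/ and viewed, about 8 in all and at most 12, crops included, and the job is handed in when it is done.

Besides the shell and the picture viewer there is one more tool, called after "Emit:" as name(argument=value, ...) on one line, values as JSON. apply_moves: Moves the arm, as the interface text tells. Its arguments: {"type":"object","properties":{"motion":{"type":"array","items":{"type":"number"}}},"required":["motion"]}

```bash
mkdir -p pics
python3 - <<'E'
from station import r
import cv2
print(r.observe())
for n in("scene","top"):
    cv2.imwrite(f"pics/{n}0.png",r.grab_frame(n)); p=r.camera_params(n); print(n,p)
E
```

```text
{'clock': 0.0, 'joint_positions': array([-1.26219566e+00,  3.26921268e-01, -1.93598623e-01,  1.05201169e+00,
       -2.27390753e-06,  1.43663647e+00]), 'qvel': array([-7.44633673e-04,  3.87201507e-04,  5.04304058e-05, -1.52651856e-03,
        9.02681995e-04, -5.66287660e-04]), 'joint_torque': array([-5.62116074e-04, -4.43398368e+01,  2.62439167e+01,  1.53589051e-02,
       -9.42830820e-05,  2.07561413e-05]), 'tool_pos': array([ 0.23548736, -0.49638051,  0.23050856]), 'tool_rot': array([ 9.75594939e-01,  2.19576325e-01, -7.67115867e-05, -8.64230887e-04]), 'force': array([ 0.90927121,  0.07652607, -0.06818918]), 'ft_torque': array([ 0.03467539, -0.00884344, -0.02084999]), 'grip_width': 0.08524197522688502}
scene {'mtx': array([[469.19401142,   0.        , 283.57785306],
       [  0.        , 469.19401142, 205.78284204],
       [  0.        ,   0.        ,   1.        ]]), 'eye': array([0.25083795, 0.66354076, 0.85239833]), 'rotation': array([-0.20790678,  0.891832  , -0.39171505,  0.08927362])}
top {'mtx': array([[392.65950983,   0.        , 280.91196066],
       [  0.        , 392.65950983, 215.72008142],
       [  0.        ,   0.        ,   1.        ]]), 'eye': array([0.35699186, 0.03039879, 1.17973862]), 'rotation': array([-0.69921673,  0.70909182, -0.06315293,  0.06554739])}
```

View pics/top0.png

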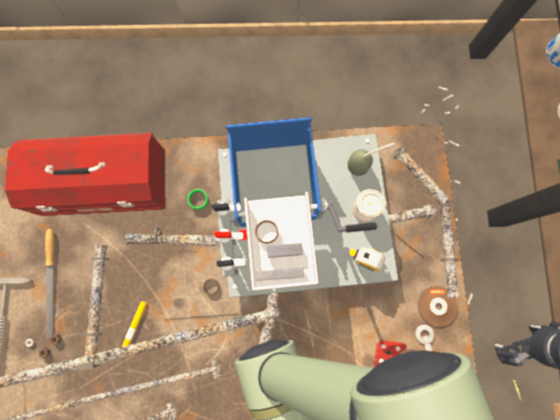

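View pics/scene0.png

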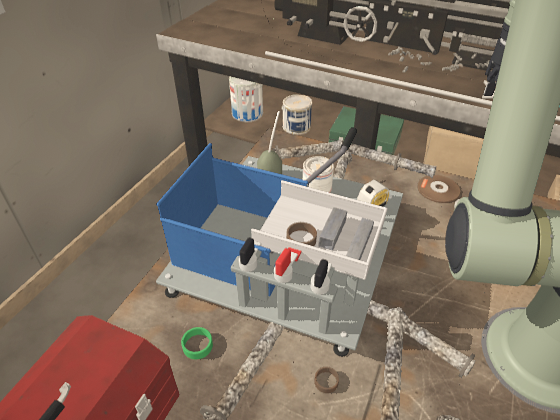

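The top view shows the stand: hopper (228–320, 119–220), tray (245–317, 195–288), red catch near (230,235), black catches near (220,207) and (230,263), and the lever sleeve near (360,227). Next is an enlarged crop for picking fit points.

```bash
cat > h.py <<'E'
from station import r
import numpy as np, cv2
from scipy.spatial.transform import Rotation as R
def ray(p,uv,z):
    d=R.from_quat(p['rotation']).apply(np.linalg.solve(p['mtx'],[uv[0],uv[1],1.]))
    return p['eye']+d*(z-p['eye'][2])/d[2]
def proj(p,X):
    c=R.from_quat(p['rotation']).inv().apply(np.asarray(X)-p['eye']); q=c@p['mtx'].T
    return q[...,:2]/q[...,2:]
E
python3 - <<'E'
from h import *
a=cv2.imread('pics/top0.png')[110:300,205:405]
cv2.imwrite('pics/crop.png',cv2.resize(a,None,fx=3.9,fy=3,interpolation=2) if 0 else cv2.resize(a,None,fx=3,fy=3,interpolation=2))
im=cv2.imread('pics/top0.png');b,g,rr=[im[...,i].astype(int) for i in range(3)]
m=((rr>130)&(g<70)&(b<70)).astype(np.uint8);m[:, :200]=0;m[300:]=0
n,_,s,c=cv2.connectedComponentsWithStats(m);print([(list(s[i]),c[i].round(1)) for i in range(1,n) if s[i][4]>8])
m=((rr<50)&(g<50)&(b<50)).astype(np.uint8);m[:, :200]=0;m[:,400:]=0;m[:110]=0;m[300:]=0
n,_,s,c=cv2.connectedComponentsWithStats(m);print([(list(s[i]),c[i].round(1)) for i in range(1,n) if s[i][4]>8])
E
```

```text
[([np.int32(243), np.int32(230), np.int32(3), np.int32(9), np.int32(18)], array([244.4, 234.1])), ([np.int32(215), np.int32(232), np.int32(16), np.int32(5), np.int32(65)], array([222.4, 234.3]))]
[([np.int32(215), np.int32(207), np.int32(13), np.int32(3), np.int32(17)], array([221.5, 208.5]))]
```

View pics/crop.png

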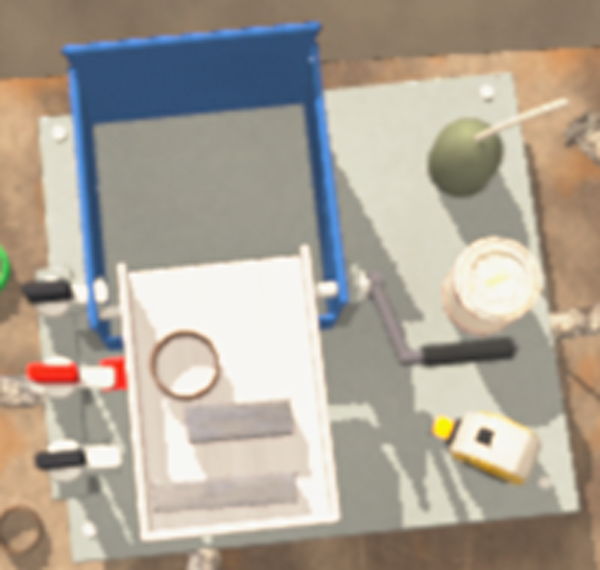

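The crop shows the grip bars at crop pixels (48,291), (53,373) and (61,459), the sleeve centre at (468,351), and the hopper's far top corners at (68,47) and (319,28). I'll fit the stand pose from these.

Run:
```python
from h import *
p=r.camera_params('top')
L=[((48,291),(10,140,187)),((53,373),(-60,140,187)),((61,459),(-130,140,187)),((468,351),(-82,-187,236)),((68,47),(213,107,194)),((319,28),(213,-107,194)),((143,536),(-198,78,163)),((339,519),(-198,-78,163))]
W=np.array([ray(p,(u/3+205-.33,v/3+110-.33),(s[2]+45)/1000) for (u,v),s in L])
S=np.array([s for _,s in L])/1000
A=S[:,:2]-S[:,:2].mean(0);B=W[:,:2]-W[:,:2].mean(0)
th=np.arctan2((A[:,0]*B[:,1]-A[:,1]*B[:,0]).sum(),(A*B).sum())
c,s=np.cos(th),np.sin(th);M=np.array([[c,-s],[s,c]])
t=W[:,:2].mean(0)-M@S[:,:2].mean(0)
print(th,t);print(((W[:,:2]-(S[:,:2]@M.T+t))*1000).round(1))
np.savez('st.npz',th=th,t=t)
f=lambda x,y,z:np.r_[M@[x/1e3,y/1e3]+t,(z+45)/1e3]
for n,q in dict(red=(-60,140,174),bf=(10,140,174),br=(-130,140,174),lev=(-82,-187,230),axle=(0,0,110),levtop=(0,-187,255),lev12=(82,-187,230)).items(): 
  X=f(*q);print(n,X.round(4),np.hypot(*X[:2]).round(3))
for n,uv,z in [('tin',(495,275),132),('tape',(495,447),124),('oil',(460,155),150)]:
  X=ray(p,(uv[0]/3+205,uv[1]/3+110),z/1e3);print(n,(M.T@(X[:2]-t)).round(3))
o=r.observe();Rt=R.from_quat(o['tool_rot']).as_matrix();print(Rt.round(3))
```

```text
0.08295236991943328 [0.56016576 0.04091235]
[[-2.  -0.6]
 [-0.3  0.2]
 [-0.1 -1.3]
 [ 0.3  0.4]
 [ 2.8  0.4]
 [-1.2  0.3]
 [ 1.   2.2]
 [-0.5 -1.7]]
red [0.4888 0.1755 0.219 ] 0.519
bf [0.5585 0.1813 0.219 ] 0.587
br [0.419  0.1697 0.219 ] 0.452
lev [ 0.4939 -0.1522  0.275 ] 0.517
axle [0.5602 0.0409 0.155 ] 0.562
levtop [ 0.5757 -0.1454  0.3   ] 0.594
lev12 [ 0.6574 -0.1387  0.275 ] 0.672
tin [ 0.004 -0.253]
tape [-0.15  -0.234]
oil [ 0.115 -0.232]
[[ 0.904  0.428 -0.   ]
 [ 0.428 -0.904  0.001]
 [ 0.    -0.002 -1.   ]]
```

Emit:
apply_moves(motion=[0, 0, -40, -7, 0, 0, 0, -80, -14, 0, 20, -20, -120, -21, 0, 50, -48, -140, -28, 0, 80, -77, -140, -35, 0, 110, -106, -140, -42, 0, 140, -135, -140, -49, 0, 170, -164, -140, -56, 0, 200, -193, -140, -63, 0, 230, -222, -140, -70, 0])

```text
clock: 0.93
tool_pos: [0.3448, -0.2046, 0.3708]
tool_rot: [0.671, 0.741, 0.0, -0.001]
force: [1.2, 0.6, 0.7]
grip_width: 0.0428
```

```bash
cat >> h.py <<'E'
def go(W,yawy=None):
    "shift in tool mm to world point W and turn (deg) for tool y at world angle yawy"
    o=r.observe();T=R.from_quat(o['tool_rot']).as_matrix()
    print('t',round(o['clock'],2),'pos',o['tool_pos'].round(4),'j',o['joint_positions'].round(2),'F',o['force'].round(1),'w',round(o['grip_width'],4))
    print('shift',(T.T@(np.asarray(W)-o['tool_pos'])*1000).round(1))
    a=np.degrees(np.arctan2(T[1,1],T[0,1]));print('y angle',a.round(2),'tz',T[:,2].round(3))
    if yawy is not None: print('turn',((a-yawy+180)%360-180).round(2))
z=np.load('st.npz');TH=float(z['th']);TT=z['t'];MM=np.array([[np.cos(TH),-np.sin(TH)],[np.sin(TH),np.cos(TH)]])
def st(x,y,zz): return np.r_[MM@[x/1e3,y/1e3]+TT,(zz+45)/1e3]
E
python3 -c "
from h import *
go(st(-60,140,260),184.75)"
```

```text
t 0.93 pos [ 0.3448 -0.2046  0.3708] j [-0.72 -0.02 -0.25  1.34  0.    0.75] F [1.2 0.6 0.7] w 0.0428
shift [363.9 180.8  66.4]
y angle 5.67 tz [-0.     0.002 -1.   ]
turn -179.08
```

Emit:
apply_moves(motion=[36, 18, 0, -7, 0, 72, 36, 0, -14, 0, 108, 54, 0, -21, 0, 144, 72, 0, -28, 0, 180, 90, 0, -35, 0, 216, 108, 0, -42, 0, 252, 126, 0, -49, 0, 290, 144, 0, -56, 0, 328, 163, 0, -63, 0, 364, 181, 0, -70, 0])

```text
clock: 1.77
tool_pos: [0.489, 0.1777, 0.3711]
tool_rot: [0.121, 0.993, 0.001, -0.001]
force: [1.5, -0.0, 0.9]
grip_width: 0.0428
```

Emit:
apply_moves(motion=[0, 0, 0, -7, 0, 0, 0, 0, -14, 0, 0, 0, 0, -21, 0, 0, 0, 0, -28, 0, 0, 0, 0, -35, 0, 0, 0, 0, -42, 0, 0, 0, 0, -49, 0, 0, 0, 0, -56, 0, 0, 0, 0, -63, 0, 0, 0, 0, -70, 0])

```text
clock: 2.6
tool_pos: [0.4887, 0.1777, 0.3706]
tool_rot: [-0.473, 0.881, 0.001, -0.001]
force: [-0.9, -0.6, -0.2]
grip_width: 0.0426
```

```bash
python3 -c "
from h import *
go(st(-60,140,215),184.75)"
```

```text
t 2.6 pos [0.4887 0.1777 0.3706] j [ 0.21  0.22  0.01  1.37  0.   -0.78] F [-0.9 -0.6 -0.2] w 0.0426
shift [  1.9  -1.5 110.6]
y angle 146.4 tz [-0.002  0.001 -1.   ]
turn -38.35
```

Emit:
apply_moves(motion=[1, 0, 12, -7, 0, 2, -1, 24, -14, 0, 2, -1, 36, -21, 0, 2, -1, 48, -28, 0, 2, -1, 60, -36, 0, 2, -1, 72, -36, 0, 2, -1, 84, -36, 0, 2, -1, 96, -36, 0, 2, -1, 100, -36, 0, 2, -1, 100, -36, 0])

```text
clock: 3.43
tool_pos: [0.4873, 0.1754, 0.2693]
tool_rot: [0.722, -0.692, -0.002, 0.001]
force: [0.1, -0.0, 0.4]
grip_width: 0.0428
```

```bash
python3 -c "
from h import *
go(st(-60,140,155),184.75)
p=r.camera_params('wrist');im=r.grab_frame('wrist');cv2.imwrite('pics/w1.png',im)
b,g,rr=[im[...,i].astype(int) for i in range(3)]
print(proj(p,[st(-60,140,189),st(-60,160,189),st(-60,120,189),st(10,140,189),st(-130,140,189)]).round(0).tolist())"
```

```text
t 3.43 pos [0.4873 0.1754 0.2693] j [ 0.2   0.25 -0.2   1.13  0.   -1.41] F [ 0.1 -0.   0.4] w 0.0428
shift [ 0.1 -1.8 69.3]
y angle -177.61 tz [-0.005  0.001 -1.   ]
turn -2.36
[[279.0, 240.0], [280.0, 268.0], [278.0, 211.0], [172.0, 244.0], [386.0, 236.0]]
```

View pics/w1.png

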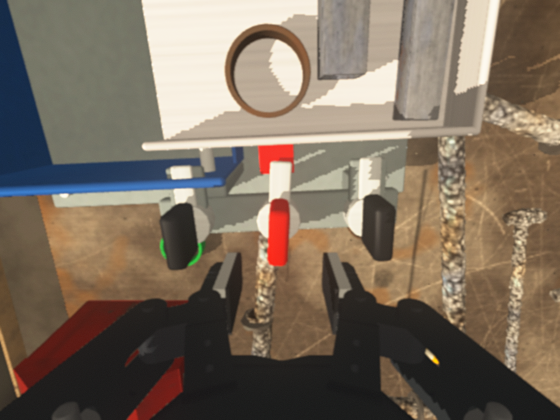

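The red bar sits at (279,233), within about 5 mm of the prediction, between the fingers at (228,280) and (340,280). The black bars are well outside the fingers. Descending and closing.

Emit:
apply_moves(motion=[1, -2, 12, 0, 0, 2, -2, 24, 0, 0, 2, -2, 36, 0, 0, 2, -2, 48, 0, 0, 2, -2, 58, 0, 0, 2, -2, 67, 0, 0, 2, -2, 67, 0, 0, 2, -2, 67, 0, -1, 2, -2, 67, 0, -1, 2, -2, 67, 0, -1])

```text
clock: 4.32
tool_pos: [0.4898, 0.1736, 0.2042]
tool_rot: [0.722, -0.692, -0.001, 0.001]
force: [-0.5, -0.3, -1.3]
grip_width: 0.0131
```

Emit:
apply_moves(motion=[0, 0, 0, 0, -1, 0, 0, 0, 0, -1, 0, 0, 0, 3, -1, 0, 0, 0, 8, -1, 0, 0, 0, 14, -1, 0, 0, 0, 20, -1, 0, 0, 0, 26, -1, 0, 0, 0, 32, -1, 0, 0, 0, 38, -1, 0, 0, 0, 44, -1])

```text
clock: 5.15
tool_pos: [0.4882, 0.1741, 0.2042]
tool_rot: [-0.408, 0.913, 0.002, -0.002]
force: [-5.9, 1.3, 0.8]
grip_width: 0.0131
```

```bash
python3 -c "
from h import *
go(st(-60,140,155),184.75)
print(r.observe()['ft_torque'])"
```

```text
t 5.15 pos [0.4882 0.1741 0.2042] j [ 0.2   0.29 -0.31  0.97  0.   -0.64] F [-5.9  1.3  0.8] w 0.0131
shift [-1.4  0.5  4.2]
y angle 138.14 tz [-0.006  0.002 -1.   ]
turn -46.61
[0.28129179 0.96706026 0.02060145]
```

Emit:
apply_moves(motion=[0, 0, 0, 6, -1, 0, 0, 0, 12, -1, 0, 0, 0, 18, -1, 0, 0, 0, 24, -1, 0, 0, 0, 30, -1, 0, 0, 0, 36, -1, 0, 0, 0, 36, -1, 0, 0, 0, 36, -1, 0, 0, 0, 36, 0, 0, 0, 0, 36, 0])

```text
clock: 5.98
tool_pos: [0.4888, 0.1739, 0.2046]
tool_rot: [-0.107, 0.994, 0.001, -0.002]
force: [-0.2, 0.1, 0.2]
grip_width: 0.0363
```

Emit:
apply_moves(motion=[0, 0, 0, 0, 0, 0, 0, 0, 0, 0, 0, 0, -15, 0, 0, 0, 0, -35, 0, 0, 0, 0, -60, 0, 0, 0, 0, -90, 0, 0, 0, 0, -120, 0, 0, 0, 0, -150, 0, 0, 0, 0, -160, 0, 0, 0, 0, -160, 0, 0])

```text
clock: 6.82
tool_pos: [0.4911, 0.1739, 0.3676]
tool_rot: [-0.107, 0.994, 0.001, 0.001]
force: [0.5, 0.6, -1.0]
grip_width: 0.0426
```

```bash
python3 -c "
from h import *
go(st(-82,-187,320),184.75)
im=np.hstack([cv2.resize(r.grab_frame('scene')[150:370,130:420],None,fx=1.35,fy=1.35),cv2.resize(r.grab_frame('wrist')[:,:],(396,297))]);cv2.imwrite('pics/c1.png',im);print(im.shape)"
```

```text
t 6.82 pos [0.4911 0.1739 0.3676] j [ 0.2   0.22  0.01  1.36  0.   -0.02] F [ 0.5  0.6 -1. ] w 0.0426
shift [  66.5 -319.3    1.9]
y angle 102.26 tz [ 0.002  0.002 -1.   ]
turn -82.49
(297, 788, 3)
```

View pics/c1.png

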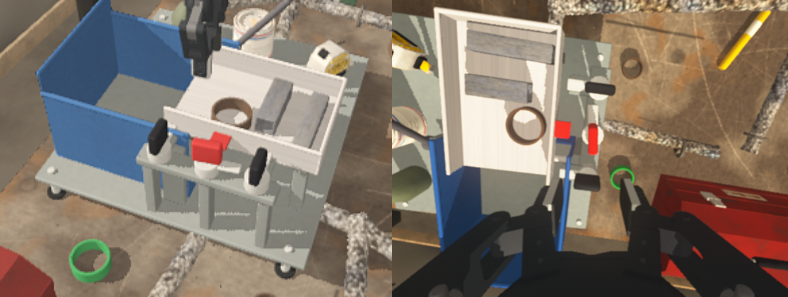

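The red catch is open, with its bar now along stand x, and both black catches are still closed. Next, move to the lever.

Emit:
apply_moves(motion=[7, -32, 0, 7, 0, 14, -64, 0, 14, 0, 21, -96, 0, 21, 0, 28, -128, 0, 28, 0, 35, -160, 0, 35, 0, 42, -192, 0, 42, 0, 49, -224, 0, 49, 0, 56, -256, 0, 56, 0, 62, -288, 0, 63, 0, 67, -319, 0, 70, 0])

```text
clock: 7.75
tool_pos: [0.4905, -0.1538, 0.3611]
tool_rot: [0.486, 0.874, -0.001, -0.004]
force: [0.4, 0.3, 0.5]
grip_width: 0.0426
```

```bash
python3 -c "
from h import *
go(st(-82,-187,300),4.75)
p=r.camera_params('wrist');im=r.grab_frame('wrist')
b=proj(p,[st(-82,-151,239),st(-82,-223,239),st(-82,-187,239)]);print(b.round(0).tolist())
for q in b: cv2.circle(im,tuple(int(v) for v in q),3,(0,0,255),-1)
cv2.imwrite('pics/w2.png',im)"
```

```text
t 7.75 pos [ 0.4905 -0.1538  0.3611] j [-0.45  0.21 -0.02  1.35 -0.    0.57] F [0.4 0.3 0.5] w 0.0426
shift [-0.6  3.8 16.1]
y angle 31.88 tz [-0.008  0.003 -1.   ]
turn 27.13
[[309.0, 180.0], [267.0, 256.0], [287.0, 219.0]]
```

View pics/w2.png

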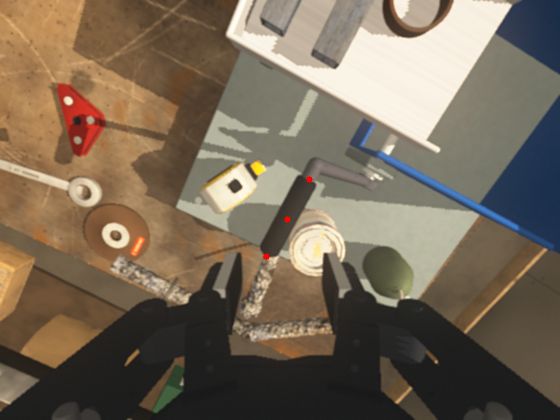

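The projected sleeve points lie on the sleeve at (287,219), so I'll descend and straddle it.

Emit:
apply_moves(motion=[0, 2, 0, 7, 0, 0, 4, 0, 14, 0, 0, 4, 10, 21, 0, 0, 4, 25, 27, 0, 0, 4, 45, 27, 0, 0, 4, 65, 27, 0, 0, 4, 85, 27, 0, 0, 4, 100, 27, 0, 0, 4, 106, 27, 0, 0, 4, 106, 27, -0.4])

```text
clock: 8.63
tool_pos: [0.4917, -0.1561, 0.2516]
tool_rot: [0.679, 0.734, -0.004, -0.005]
force: [0.0, -0.5, 0.9]
grip_width: 0.032
```

Run:
```python
from h import *
go(st(-82,-187,210),4.75)
o=r.observe();T=R.from_quat(o['tool_rot']).as_matrix()
for f in np.arange(-.6,.61,.1):
    print(round(f,2),(T.T@(st(145*np.sin(f),-187,90+145*np.cos(f))-o['tool_pos'])*1000).round(1))
```

```text
t 8.63 pos [ 0.4917 -0.1561  0.2516] j [-0.45  0.26 -0.23  1.09 -0.01  1.05] F [ 0.  -0.5  0.9] w 0.032
shift [ 3.6  2.5 -3.4]
y angle 4.41 tz [-0.013  0.001 -1.   ]
turn -0.34
-0.6 [ 3.6  2.6 -3.1]
-0.5 [  3.7  14.9 -10.8]
-0.4 [  3.8  27.8 -17.3]
-0.3 [  3.9  41.4 -22.5]
-0.2 [  4.   55.4 -26.2]
-0.1 [  4.1  69.7 -28.6]
-0.0 [  4.2  84.2 -29.5]
0.1 [  4.3  98.6 -29. ]
0.2 [  4.3 113.  -27. ]
0.3 [  4.4 127.1 -23.6]
0.4 [  4.5 140.8 -18.8]
0.5 [  4.5 153.9 -12.7]
0.6 [  4.6 166.4  -5.3]
```

Emit:
apply_moves(motion=[2, 3, -3, 0, -0.45, 4, 9, -7, 0, -0.45, 4, 15, -11, 0, -0.45, 4, 22, -14, 0, -0.45, 4, 28, -17, 0, -0.45, 4, 35, -20, 0, -0.45, 4, 41, -23, 0, -0.45, 4, 48, -25, 0, -0.45, 4, 55, -26, 0, -0.45, 4, 62, -28, 0, -0.45])

```text
clock: 9.47
tool_pos: [0.552, -0.1474, 0.2807]
tool_rot: [0.679, 0.734, -0.006, -0.006]
force: [-9.9, -0.5, 7.2]
grip_width: 0.0238
```

Run:
```python
from h import *
go(st(-82,-187,210),4.75)
o=r.observe();T=R.from_quat(o['tool_rot']).as_matrix()
for f in np.arange(-.2,.61,.1):
    print(round(f,2),(T.T@(st(145*np.sin(f),-187,90+145*np.cos(f))-o['tool_pos'])*1000).round(1))
```

```text
t 9.47 pos [ 0.552  -0.1474  0.2807] j [-0.39  0.35 -0.03  1.21 -0.01  1.11] F [-9.9 -0.5  7.2] w 0.0238
shift [ -0.4 -57.8  26.6]
y angle 4.41 tz [-0.017 -0.001 -1.   ]
turn -0.34
-0.2 [-0.  -5.   3.6]
-0.1 [0.1 9.3 1.2]
0.0 [ 0.1 23.8  0.3]
0.1 [ 0.2 38.2  0.8]
0.2 [ 0.3 52.6  2.7]
0.3 [ 0.4 66.7  6. ]
0.4 [ 0.5 80.4 10.8]
0.5 [ 0.6 93.6 16.9]
0.6 [  0.6 106.   24.2]
```

Emit:
apply_moves(motion=[0, 9, 1, 0, -0.45, 0, 17, 0, 0, -0.45, 0, 24, 0, 0, -0.45, 0, 31, 0, 0, -0.45, 0, 38, 1, 0, -0.45, 0, 45, 2, 0, -0.45, 0, 52, 3, 0, -0.45, 0, 59, 4, 0, -0.45, 0, 67, 6, 0, -0.45, 0, 74, 8, 0, -0.45])

```text
clock: 10.3
tool_pos: [0.6267, -0.1416, 0.2721]
tool_rot: [0.679, 0.734, -0.006, -0.005]
force: [-2.0, -0.0, 1.9]
grip_width: 0.0234
```

Run:
```python
from h import *
go(st(-82,-187,210),4.75)
o=r.observe();T=R.from_quat(o['tool_rot']).as_matrix()
for f in np.arange(.2,.61,.1):
    print(round(f,2),(T.T@(st(145*np.sin(f),-187,90+145*np.cos(f))-o['tool_pos'])*1000).round(1))
im=np.hstack([cv2.resize(r.grab_frame('scene')[120:340,140:420],None,fx=1.4,fy=1.4),cv2.resize(r.grab_frame('top')[110:300,205:390],(308*185//190,308))]);cv2.imwrite('pics/c2.png',im);print(im.shape)
```

```text
t 10.3 pos [ 0.6267 -0.1416  0.2721] j [-0.33  0.5   0.17  1.26 -0.01  1.16] F [-2.  -0.   1.9] w 0.0234
shift [  -0.4 -132.9   19.2]
y angle 4.42 tz [-0.015 -0.001 -1.   ]
turn -0.33
0.2 [  0.3 -22.5  -4.7]
0.3 [ 0.4 -8.4 -1.3]
0.4 [0.4 5.3 3.5]
0.5 [ 0.5 18.4  9.6]
0.6 [ 0.6 30.9 16.9]
(308, 691, 3)
```

View pics/c2.png

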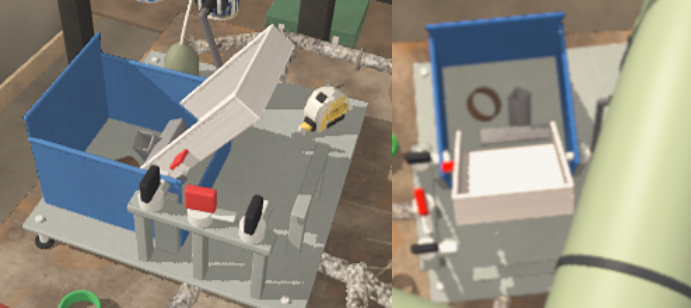

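The ring and short tube are in the hopper; the long tube (top view about (515,135)) is at or just below the lip. I'll tip a bit further and hold.

Emit:
apply_moves(motion=[0, 5, 3, 0, -0.45, 0, 12, 6, 0, -0.45, 0, 18, 9, 0, -0.45, 0, 24, 13, 0, -0.45, 0, 24, 13, 0, -0.45, 0, 24, 13, 0, -0.45, 0, 24, 13, 0, -0.45, 0, 24, 13, 0, -0.45, 0, 24, 13, 0, -0.45, 0, 24, 13, 0, -0.45])

```text
clock: 11.23
tool_pos: [0.6496, -0.1396, 0.257]
tool_rot: [0.679, 0.734, -0.006, -0.007]
force: [-5.0, -0.1, -2.6]
grip_width: 0.0236
```

Run:
```python
from h import *
go(st(-82,-187,210),4.75)
o=r.observe();T=R.from_quat(o['tool_rot']).as_matrix()
for f in np.arange(-.6,.61,.1):
    print(round(f,2),(T.T@(st(145*np.sin(f),-187,90+145*np.cos(f))-o['tool_pos'])*1000).round(1))
im=np.hstack([cv2.resize(r.grab_frame('scene')[130:300,140:330],None,fx=2.1,fy=2.1),cv2.resize(r.grab_frame('top')[110:260,205:360],(368,357))]);cv2.imwrite('pics/c3.png',im);print(im.shape)
```

```text
t 11.23 pos [ 0.6496 -0.1396  0.257 ] j [-0.32  0.55  0.22  1.26 -0.01  1.17] F [-5.  -0.1 -2.6] w 0.0236
shift [  -0.6 -156.1    4.9]
y angle 4.44 tz [-0.018 -0.001 -1.   ]
turn -0.31
-0.6 [  -0.6 -156.     5.2]
-0.5 [  -0.5 -143.8   -2.6]
-0.4 [  -0.5 -130.8   -9.1]
-0.3 [  -0.4 -117.3  -14.4]
-0.2 [  -0.3 -103.3  -18.2]
-0.1 [ -0.2 -89.1 -20.6]
-0.0 [ -0.1 -74.6 -21.6]
0.1 [ -0.1 -60.1 -21.2]
0.2 [  0.  -45.7 -19.3]
0.3 [  0.1 -31.6 -15.9]
0.4 [  0.2 -17.9 -11.2]
0.5 [ 0.2 -4.8 -5.1]
0.6 [0.3 7.7 2.2]
(357, 767, 3)
```

View pics/c3.png

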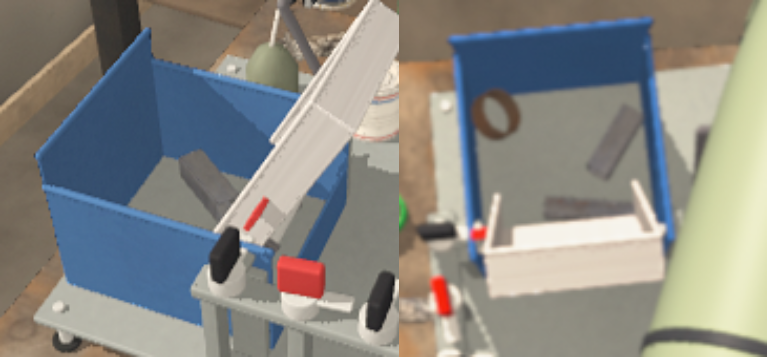

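All three are in the hopper: ring at left (495,113), tubes at (615,140) and (590,208), and the tray is at about 1.1 rad. Now easing it back.

Emit:
apply_moves(motion=[0, -8, -6, 0, -0.45, 0, -15, -10, 0, -0.45, 0, -22, -13, 0, -0.45, 0, -29, -15, 0, -0.45, 0, -36, -17, 0, -0.45, 0, -43, -19, 0, -0.45, 0, -50, -20, 0, -0.45, 0, -58, -21, 0, -0.45, 0, -65, -22, 0, -0.45, 0, -72, -22, 0, -0.45])

```text
clock: 12.17
tool_pos: [0.5777, -0.1452, 0.2806]
tool_rot: [0.679, 0.734, -0.006, -0.006]
force: [-3.3, 0.2, -1.6]
grip_width: 0.0237
```

Run:
```python
from h import *
go(st(-82,-187,210),4.75)
o=r.observe();T=R.from_quat(o['tool_rot']).as_matrix()
for f in np.arange(-.7,.11,.1):
    print(round(f,2),(T.T@(st(145*np.sin(f),-187,90+145*np.cos(f))-o['tool_pos'])*1000).round(1))
```

```text
t 12.17 pos [ 0.5777 -0.1452  0.2806] j [-0.37  0.4   0.04  1.23 -0.01  1.13] F [-3.3  0.2 -1.6] w 0.0237
shift [ -0.6 -83.6  27.1]
y angle 4.43 tz [-0.018 -0.001 -1.   ]
turn -0.32
-0.7 [ -0.6 -94.8  36.4]
-0.6 [ -0.6 -83.4  27.4]
-0.5 [ -0.5 -71.2  19.6]
-0.4 [ -0.4 -58.3  13.1]
-0.3 [ -0.3 -44.8   7.9]
-0.2 [ -0.3 -30.8   4. ]
-0.1 [ -0.2 -16.5   1.6]
-0.0 [-0.1 -2.   0.6]
0.1 [-0.  12.5  1.1]
```

Emit:
apply_moves(motion=[0, -8, 0, 0, -0.45, 0, -15, 1, 0, -0.45, 0, -22, 2, 0, -0.45, 0, -29, 4, 0, -0.45, 0, -36, 6, 0, -0.45, 0, -43, 8, 0, -0.45, 0, -50, 10, 0, -0.45, 0, -57, 13, 0, -0.45, 0, -63, 16, 0, -0.45, 0, -69, 19, 0, -0.45])

```text
clock: 13.0
tool_pos: [0.5079, -0.1506, 0.2625]
tool_rot: [0.679, 0.734, -0.006, -0.006]
force: [-2.9, 0.5, -1.9]
grip_width: 0.0233
```

Emit:
apply_moves(motion=[0, -3, 2, 0, -0.45, 0, -6, 4, 0, -0.45, 0, -9, 6, 0, -0.45, 0, -12, 8, 0, -0.45, 0, -15, 8, 0, -0.45, 0, -17, 8, 0, -0.45, 0, -18, 8, 0, -0.45, 0, -18, 8, 0, -0.45, 0, -18, 8, 0, -0.45, 0, -18, 8, 0, -0.45])

```text
clock: 13.83
tool_pos: [0.4912, -0.152, 0.2552]
tool_rot: [0.679, 0.734, -0.005, -0.005]
force: [5.3, -0.1, -1.4]
grip_width: 0.0232
```

Run:
```python
from h import *
go(st(-82,-187,210),4.75)
```

```text
t 13.83 pos [ 0.4912 -0.152   0.2552] j [-0.44  0.26 -0.23  1.1  -0.01  1.05] F [ 5.3 -0.1 -1.4] w 0.0232
shift [-0.5  2.7  0.2]
y angle 4.45 tz [-0.015 -0.001 -1.   ]
turn -0.3
```

The force has changed sign, so the bar is against its stop and the tray is level. Releasing and lifting away.

Emit:
apply_moves(motion=[0, 2, 0, 0, -0.2, 0, 3, 0, 0, 0, 0, 3, 0, 0, 0, 0, 3, 0, 0, 0, 0, 3, -15, 0, 0, 0, 3, -35, 0, 0, 0, 3, -60, 0, 0, 0, 3, -85, 0, 0, 0, 3, -110, 0, 0, 0, 3, -120, 0, 0])

```text
clock: 14.67
tool_pos: [0.4967, -0.1521, 0.3785]
tool_rot: [0.679, 0.734, -0.005, -0.003]
force: [0.3, -0.6, -0.7]
grip_width: 0.0426
```

Emit:
apply_moves(motion=[0, -30, 0, 0, 0, 0, -60, 0, 0, 0, 0, -90, 0, 0, 0, 0, -110, 0, 0, 0, 0, -110, 0, 0, 0, 0, -110, 0, 0, 0, 0, -110, 0, 0, 0, 0, -110, 0, 0, 0, 0, -110, 0, 0, 0, 0, -110, 0, 0, 0])

```text
clock: 15.5
tool_pos: [0.3876, -0.1606, 0.3794]
tool_rot: [0.679, 0.734, -0.005, -0.004]
force: [0.3, 1.3, 1.1]
grip_width: 0.0427
```

Run:
```python
from h import *
go(st(-82,-187,210),4.75)
im=np.hstack([cv2.resize(r.grab_frame('scene')[130:320,140:400],None,fx=1.6,fy=1.6),cv2.resize(r.grab_frame('top')[110:300,205:400],(312,304))]);cv2.imwrite('pics/c4.png',im);print(im.shape)
```

```text
t 15.5 pos [ 0.3876 -0.1606  0.3794] j [-0.56  0.03 -0.19  1.37 -0.01  0.93] F [0.3 1.3 1.1] w 0.0427
shift [1.000e-01 1.082e+02 1.231e+02]
y angle 4.49 tz [-0.012 -0.002 -1.   ]
turn -0.26
(304, 728, 3)
```

View pics/c4.png

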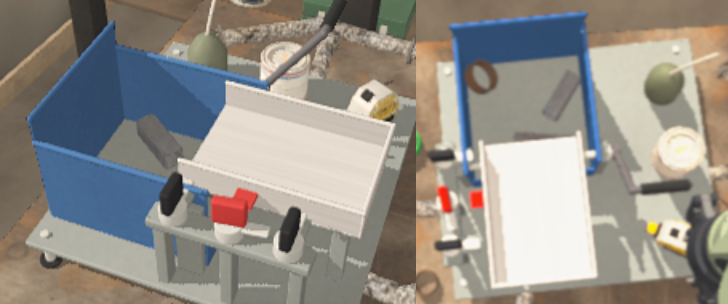

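The tray is level and empty. The ring (480,77) and tubes (560,95) and (540,137) are in the hopper, the red catch is open, the blacks are closed, and the bystanders are in place. Handing in.

```bash
python3 -c "
from station import r
print(r.close_job())"
```

```text
the job is handed in; nothing more can be done
None
```

The job is done and handed in at about 15.6 s of the 58 s allowed; the hand-in reports no verdict.

- **Red catch:** I gripped it and turned it about 80° clockwise. The last pictures show it still open and both black catches closed.
- **Tipping:** I straddled the lever bar and tipped the tray to about 1.1 rad, then held it there. The ring and both tubes slid into the hopper.
- **Return:** I eased the tray back at about 0.6 rad/s until the bar pressed on its stop. I then released it and moved the gripper clear.
- **Last check:** The final pictures show the tray level and empty and all three offcuts inside the hopper. The paint tin, oil can and tape measure look where they started. The gripper touches nothing, with about 1.7 N on the force reading, about the noise level seen all along.
- **Not measured:** I judged the final joint angles, offcut positions and bystander positions by eye, not by calculation. One tube lies partly hidden under the tray lip. No check failed. The wrist view put the red catch about 5 mm from the top-view fit, which did not affect the grip.

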